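# Put the two handheld radios on charge

## Task

Lift the two handheld radios off their hooks on the hanger and set each one upright into the charging cup that fits it, the larger radio in the larger cup and the smaller in the smaller, lowered gently and standing fully down on the pocket floor. Leave the torch hanging on its hook, and do not disturb the desk microphone, the mug or the roll of tape.

Things in the scene. Friction and masses are not known exactly. Their poses are not given: they have to be found in the camera images.
- wide_radio: larger (wide) handheld radio: black box 36 deep (x) x 60 wide (y) x 110 tall (z) mm, display and keys on -x; on top a rigid steel loop (6 mm bar, y-z plane, 22 mm clear width) and at +y a 45 mm stub antenna. Origin: middle of the underside of the loop's top bar, 48 mm above the box's top, 158 mm above its bottom. Starts hanging by the loop on one of three hooks, z up
- slim_radio: smaller (slim) handheld radio: black box 28 deep (x) x 46 wide (y) x 104 tall (z) mm, display and keys on -x; on top a rigid steel loop (6 mm bar, y-z plane, 16 mm clear width) and at +y a 45 mm stub antenna. Origin: middle of the underside of the loop's top bar, 48 mm above the box's top, 152 mm above its bottom. Starts hanging by the loop on one of three hooks, z up
- wide_radio_foot (a point): centre of the wide radio's bottom face (axes as the radio's)
- slim_radio_foot (a point): centre of the slim radio's bottom face (axes as the radio's)
- wide_charger: the larger charging cup, fixed: grey, with a vertical rectangular pocket 42 (x) x 66 (y) mm, 28 mm deep, walls 6 mm, rim 38 mm and pocket floor 10 mm above the desk, a 14 mm high step reaching 27 mm out beyond its -x wall. Origin: on the desk under the pocket's centre
- slim_charger: the smaller charging cup, fixed: grey, with a vertical rectangular pocket 34 (x) x 52 (y) mm, 28 mm deep, walls 6 mm, rim 38 mm and pocket floor 10 mm above the desk, a 14 mm high step reaching 27 mm out beyond its -x wall. Origin: on the desk under the pocket's centre
- wide_charger_floor (a point): centre of the wide charger's pocket floor, where the wide radio's bottom comes to stand
- slim_charger_floor (a point): centre of the slim charger's pocket floor, where the slim radio's bottom comes to stand
- stand: fixed hanger: 16 mm steel bar along y, 380 mm long, axis 259 mm up, posts at y = +-185 mm; three hooks at y = -110, 0, 110 mm point to -x: flat strips 10 mm wide, 5 mm thick, top face 265 mm above the desk, reaching to x = -63 mm, where a 5 mm thick lip stands 10 mm above the strip. Origin: on the desk under the bar's middle
- hook_left (a point): on the top face of the +y hook strip, 47 mm out from the bar's axis (11 mm short of the lip's inner face), about where a loop hangs
- hook_mid (a point): the same point on the middle hook
- hook_right (a point): the same point on the -y hook
- torch: bystander hanging on the remaining hook: aluminium torch 112 mm long, 28 to 40 mm diameter, head down, with a like steel loop. Origin: centre of the underside of the loop's top bar
- desk_mic: bystander: desk microphone, round base 84 mm across, thin stem, black head 38 mm across, 165 mm tall. Origin: centre of its underside
- mug: bystander: white mug, 80 mm across, 90 mm tall, handle at +y. Origin: centre of its underside
- tape: bystander: roll of tape lying flat, 96 mm across, 24 mm high. Origin: centre of its underside
Not all that is in view belongs to the job. Leave any red look-alike of the slim_radio alone.

How it is judged:
At the end, for the whole second after the job is handed in: Each radio at rest, let go, in its own charger: foot within 8 mm sideways of the pocket centre and 5 mm of its floor, upright within 0.1 rad, x axes aligned within 0.2 rad either way. Torch still hung, and it, microphone, mug and tape within 30 mm of their starts; the last three upright (0.2 rad) (horizontal distance between wide_radio_foot and wide_charger_floor below 0.008 m and z of wide_radio_foot in the frame of wide_charger_floor below 0.005 m and angle between each of wide_radio, slim_radio's own z axis and vertical below 0.1 rad and angle between the x axis of wide_radio and the x axis of wide_charger, either way round below 0.2 rad and linear speed of each of wide_radio, slim_radio below 0.03 m/s and contact force between each of wide_radio, slim_radio and the fingers below 0.1 N and horizontal distance between slim_radio_foot and slim_charger_floor below 0.008 m and z of slim_radio_foot in the frame of slim_charger_floor below 0.005 m and angle between the x axis of slim_radio and the x axis of slim_charger, either way round below 0.2 rad and height (world z) of torch above 0.255 m and distance of each of torch, desk_mic, mug, tape from where it was at the start of the episode below 0.03 m and angle between each of desk_mic, mug, tape's own z axis and vertical below 0.2 rad); the robot touches nothing.
It fails at once if a radio is slammed or rammed against its charger (over 80 N) (contact force between wide_radio and wide_charger above 80 N or contact force between slim_radio and slim_charger above 80 N).
It fails at once if the torch is moved along or knocked off its hook (loop shifted over 30 mm) (distance of torch from where it was at the start of the episode above 0.03 m).
It fails at once if the desk microphone is shifted over 30 mm or tipped (distance of desk_mic from where it was at the start of the episode above 0.03 m or angle between desk_mic's own z axis and vertical above 0.35 rad).
It fails at once if the mug is shifted over 30 mm or tipped (distance of mug from where it was at the start of the episode above 0.03 m or angle between mug's own z axis and vertical above 0.35 rad).
It fails at once if the tape roll is shifted over 30 mm or tipped (distance of tape from where it was at the start of the episode above 0.03 m or angle between tape's own z axis and vertical above 0.35 rad).
It also fails if it takes over 72 s, if anything falls off the work surface, if the arm or the gripper's body presses on something with over 40 N, if the wrist force passes 120 N, or if a joint passes its speed limit or range.

## Robot

A 6-joint arm with a two-finger parallel gripper is mounted at the origin on the work surface. World frame = base frame: x ahead of the robot, y to its left, z up, the work surface at z = 0. Lengths are in m, angles in rad, forces in N, time in s.
With the tool pointing down it reaches from about 0.25 to 0.775 m from the base axis. Payload 4 kg.
Tool frame: the origin (TCP) lies at the very end of the fingers, on their centre line; the grasp point (between the pads) lies 19 mm behind it (robot.hold_point_z is the distance from the TCP to the grasp point, in m); z points along the fingers, y is the line along which they close (so a half turn about z gives the same grasp; the last joint's range is limited). The gripper opens to 94 mm and grips with 3 to 60 N. Pads are 16 mm wide; open, the fingers measure 119 mm over their backs; the gripper's body (75 mm by 177 mm) begins 78 mm behind the grasp point.
Start: joints at [-0.103, 0.087, 1.371, -0, 1.684, -0.103], TCP at [0.55, -0, 0.206] pointing down, gripper open.
Joint ranges: [-3.1, 3.1], [-0.76, 2.03], [0.27, 2.55], [-1.08, 4.22], [0.17, 2.65], [-2.57, 2.57]. Speed limits (rad/s): [2.79, 2.79, 3.14, 3.14, 3.14, 3.14].

## Interface

Orientations are given as [roll, pitch, yaw] about the fixed x, y, z axes, in that order (R = Rz(yaw) Ry(pitch) Rx(roll)).
In Python, from bench import robot gives the robot as it stands.
- The arm moves only by the tool carry_out, never from a script. Its argument "steps" is a list of rows, each a list of 3 entries, a list of its own where there are three numbers: the shift along the tool's x, y, z in m, then the turn about the tool's z in units of 10 degrees (1.0 is 10 degrees), then the closure, from -1 (fully open) to 1 (shut). In form: [[[tx, ty, tz], roll, jaw], ...]. A call has 1 to 10 rows; each row is the pose to reach, as a shift and turn from the pose commanded when the call began, along the tool's axes at that moment; what a row does not reach only later rows make up. A row lasts 1/8 s, in which the tool goes at most 62.5 mm and 10.7 degrees, less where a joint would pass 70% of its speed; a pose out of reach is approached as far as the arm can. A call with a gripper value outside its range is refused whole. The fingers move at their own pace and stop on an object; the grip force is fixed at half the most. Time passes only in rows, so rows that repeat a pose let the fingers close. It gives the time, the measured TCP pose, the force, the opening and the grip force at its end, in the units of the state.
- robot.get_obs(): the state, without advancing time (a new reading comes with each control period).
- robot.snapshot(name): name is "scene" or "side" or "wrist"; returns a dict with "image" (384x512x3 uint8, red, green, blue), "z_map" (384x512 float32, m along the optical axis (not along the pixel's ray), 0 where there is no reading), "mtx" (3x3 intrinsics, pixels), "D" ([k1, k2, p1, p2, k3] as OpenCV has them; the pictures are not rectified), "R" (3x3) and "t" (3): a world point X has camera coordinates R X + t. Camera axes: x right, y down, z forward; pixel columns grow to the right and rows downward; lengths in m; the calibration is good to about 2 mm. A picture is of the moment at which its call begins.
- robot.close_job(): hands the job in; it is judged then, once.
The state is a dict: "time": time; "joint_positions": joint angles; "qvel": joint speeds; "joint_torque": joint torques, N m; "tool_pos": TCP position; "ee_rot": TCP orientation; "wrist_force": force on the tool from outside, world axes, zero at the start; "wrist_torque": the same for the moment, N m; "width": finger opening in m; "finger_force": force on a finger pad.
Only numpy, scipy, OpenCV 4.12 (cv2) and the standard library are available. Lean on these libraries where they do the work, as an engineer would, in place of code of your own. Each camera call takes 0.05 s, during which the arm holds its last target. There are 200 camera calls.

## Working session

There is one attempt and no reset: what is moved stays moved. The work goes in short steps, Python scripts to look and compute and a tool call to move; the robot and the scene stay as the last step left them, time stands still between calls to the robot, and variables do not carry over. Pictures are saved under pics/ and viewed, at most 11 in all, crops included, and the job is handed in when it is done.

Besides the shell and the picture viewer there is one more tool, called after "Call:" as name(argument=value, ...), one argument or row to a line, values as JSON. carry_out: Moves the arm, as the interface text tells. Its arguments: {"type":"object","properties":{"steps":{"type":"array","items":{"type":"array"}}},"required":["steps"]}

```bash
mkdir -p pics; ls
cat > h.py <<'E'
import numpy as np, cv2
from bench import robot
def snap(n,save=None):
    s=robot.snapshot(n)
    if save: cv2.imwrite('pics/'+save,s['image'][:,:,::-1])
    np.savez('last_'+n+'.npz',**s)
    return s
def load(n): return dict(np.load('last_'+n+'.npz'))
def cloud(s):
    h,w=s['z_map'].shape
    u,v=np.meshgrid(np.arange(w),np.arange(h))
    p=cv2.undistortPoints(np.stack([u,v],-1).reshape(-1,1,2).astype(np.float64),s['mtx'],s['D']).reshape(h,w,2)
    z=s['z_map'][...,None].astype(float)
    X=np.concatenate([p*z,z],-1)
    W=(X-s['t'])@s['R']
    W[s['z_map']<=0]=np.nan
    return W
E
python3 - <<'E'
from h import *
for n in ['scene','side','wrist']:
    s=snap(n,n+'0.png'); print(n,s['mtx'].round(1).tolist(),s['D'].round(3),(-s['R'].T@s['t']).round(3),s['R'].round(2).tolist())
o=robot.get_obs(); print(o)
E
```

```text
pics
scene [[478.6, 0.0, 253.6], [0.0, 478.6, 194.8], [0.0, 0.0, 1.0]] [-0.053  0.     0.     0.     0.   ] [ 1.349 -0.366  1.371] [[0.5, 0.86, 0.01], [0.71, -0.41, -0.57], [-0.49, 0.29, -0.82]]
side [[373.5, 0.0, 261.7], [0.0, 373.5, 190.5], [0.0, 0.0, 1.0]] [0.033 0.    0.    0.    0.   ] [ 0.212 -0.698  0.789] [[0.89, -0.45, 0.02], [-0.24, -0.51, -0.83], [0.38, 0.73, -0.56]]
wrist [[322.5, 0.0, 252.1], [0.0, 322.5, 186.8], [0.0, 0.0, 1.0]] [0.016 0.    0.    0.    0.   ] [0.55  0.076 0.384] [[1.0, 0.0, -0.0], [0.0, -0.97, 0.26], [-0.0, -0.26, -0.97]]
{'time': 0.15, 'joint_positions': array([-1.03103985e-01,  8.78283206e-02,  1.37186308e+00, -4.54353795e-05,
        1.68360309e+00, -1.03069014e-01]), 'qvel': array([ 0.00058199, -0.00312856, -0.00618137,  0.00045518,  0.00087566,
       -0.00027063]), 'joint_torque': array([ 1.24418581e-03, -3.40636396e+01, -3.02795255e+01,  7.18983379e-02,
        3.04441026e-02, -1.11468453e-04]), 'tool_pos': array([5.49591725e-01, 1.95192567e-05, 2.04571833e-01]), 'ee_rot': array([-3.13989520e+00, -1.30180806e-04,  1.57075617e+00]), 'wrist_force': array([-0.0875576 , -0.06323152,  0.00579108]), 'wrist_torque': array([ 0.01766577, -0.00615083,  0.034651  ]), 'finger_force': 0.0, 'width': 0.09399226991085571}
```

View pictures.

View pics/scene0.png

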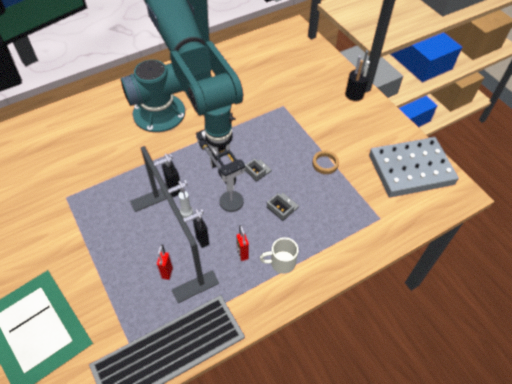

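View pics/side0.png

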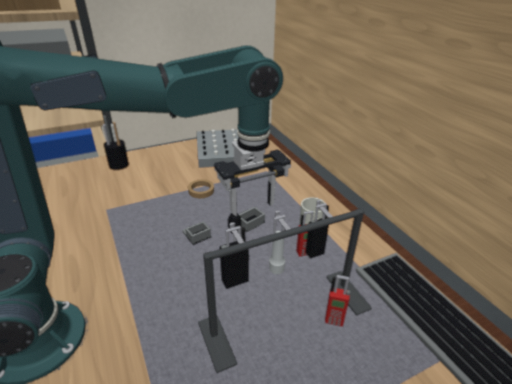

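Run:
```python
from h import *
for n,px in [('scene',dict(chA=(258,170),chB=(282,207),micb=(231,203),michd=(229,168),mug=(285,250),tape=(325,162),rA=(172,175),torch=(184,205),rB=(201,233),posttop1=(147,152),posttop2=(192,240),red1=(165,265),red2=(242,245),barmid=(170,197))),('side',dict(rA=(235,268),torch=(278,245),rB=(317,240),bar1=(215,253),bar2=(355,216),bar=(280,234)))]:
    s=load(n);W=cloud(s)
    for k,(u,v) in px.items():
        w=W[v-3:v+4,u-3:u+4].reshape(-1,3); i=np.nanargmax(w[:,2]); print(n,k,W[v,u].round(3),'top',w[i].round(3))
s=load('scene');W=cloud(s)
m=(W[...,2]>.03)&(W[...,2]<.30)&(W[...,0]>.2)&(W[...,0]<1)
# crop views enlarged
im=s['image'][:,:,::-1]; a=cv2.resize(im[135:290,110:310],None,fx=4,fy=3.87,interpolation=cv2.INTER_CUBIC); cv2.imwrite('pics/sc.png',a)
b=load('side')['image'][:,:,::-1]; cv2.imwrite('pics/sd.png',cv2.resize(b[170:330,180:380],None,fx=4,fy=3.75,interpolation=cv2.INTER_CUBIC))
```

```text
scene chA [0.446 0.193 0.005] top [0.483 0.179 0.043]
scene chB [0.629 0.18  0.012] top [0.644 0.157 0.031]
scene micb [0.533 0.035 0.02 ] top [0.519 0.032 0.022]
scene michd [ 0.627 -0.011  0.346] top [ 0.636 -0.01   0.351]
scene mug [0.775 0.099 0.015] top [0.781 0.105 0.038]
scene tape [0.535 0.427 0.003] top [0.553 0.407 0.016]
scene rA [ 0.47  -0.128  0.213] top [ 0.473 -0.127  0.23 ]
scene torch [ 0.568 -0.138  0.183] top [ 0.568 -0.139  0.2  ]
scene rB [ 0.69  -0.141  0.202] top [ 0.688 -0.145  0.218]
scene posttop1 [ 0.394 -0.168  0.266] top [ 0.382 -0.172  0.27 ]
scene posttop2 [ 0.735 -0.184  0.268] top [ 0.729 -0.187  0.273]
scene red1 [ 0.676 -0.262  0.097] top [ 0.669 -0.267  0.109]
scene red2 [ 0.734 -0.034  0.105] top [ 0.737 -0.029  0.116]
scene barmid [ 0.581 -0.177  0.269] top [ 0.594 -0.177  0.27 ]
side rA [ 0.441 -0.142  0.169] top [ 0.434 -0.141  0.18 ]
side torch [ 0.549 -0.143  0.197] top [ 0.556 -0.145  0.205]
side rB [ 0.658 -0.147  0.174] top [ 0.649 -0.145  0.186]
side bar1 [ 0.385 -0.174  0.265] top [ 0.39  -0.173  0.268]
side bar2 [ 0.724 -0.189  0.257] top [ 0.725 -0.19   0.266]
side bar [ 0.532 -0.177  0.264] top [ 0.529 -0.178  0.268]
```

View pics/sc.png

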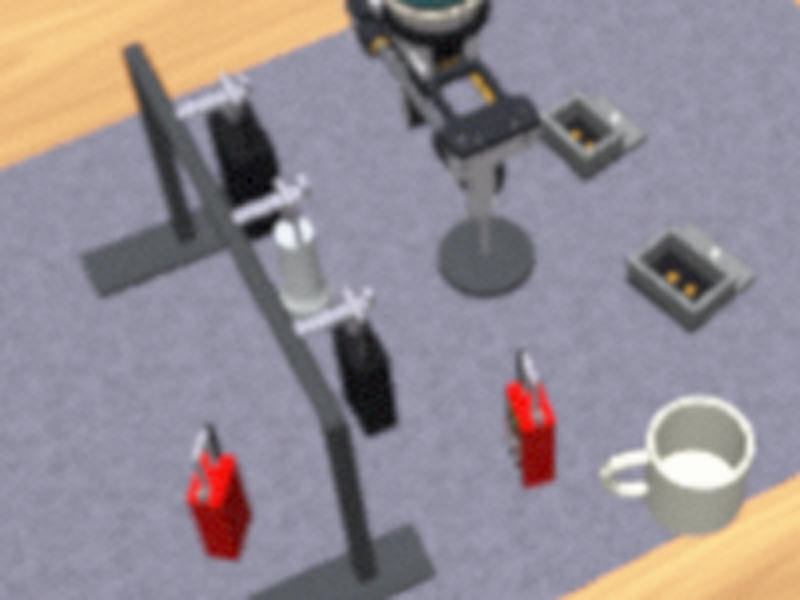

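View pics/sd.png

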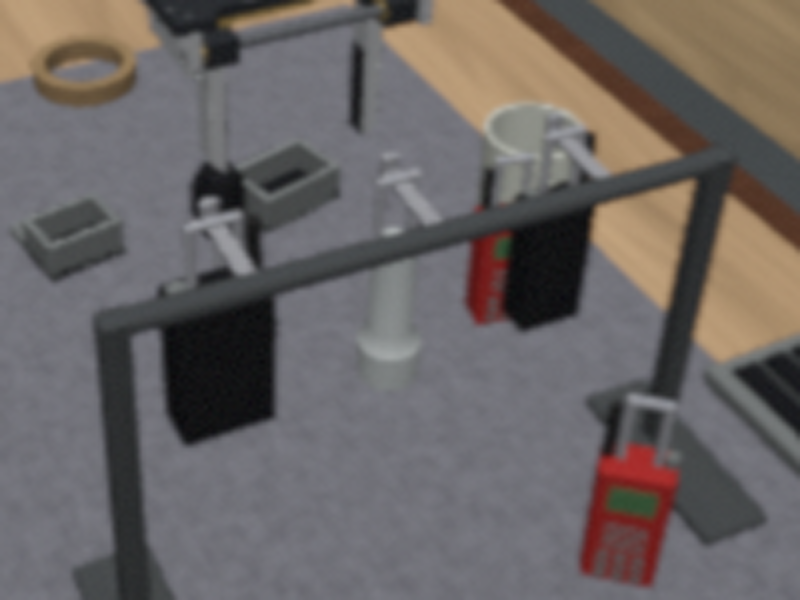

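Run:
```python
from h import *
for n in ['scene','side','wrist']:
    s=load(n);W=cloud(s);im=s['image'].astype(int);mx=im.max(-1)
    sat=mx-im.min(-1)
    def box(x0,x1,y0,y1,z0,z1): return (W[...,0]>x0)&(W[...,0]<x1)&(W[...,1]>y0)&(W[...,1]<y1)&(W[...,2]>z0)&(W[...,2]<z1)
    b=box(.36,.76,-.21,-.16,.255,.285); P=W[b]
    if len(P)>30:
        vx,vy,x,y=cv2.fitLine(P[:,:2].astype(np.float32),cv2.DIST_HUBER,0,.01,.01).ravel()
        print(n,'bar n',len(P),'slope',vy/vx,'y@.55',y+vy/vx*(.55-x),'x',P[:,0].min(),P[:,0].max(),'ztop',np.percentile(P[:,2],95))
    for k,r in dict(rA=(.38,.52,-.19,-.09),rB=(.60,.72,-.19,-.09)).items():
        q=box(*r,.12,.205)&(mx<70); P=W[q]
        if len(P)>20:
            R=cv2.minAreaRect(P[:,:2].astype(np.float32)); print(n,k,len(P),np.round(R[0],4),np.round(R[1],4),round(R[2],1),'pc',np.percentile(P,[3,97],axis=0).round(3).tolist())
    for k,r in dict(rA=(.38,.52,-.165,-.09),t=(.52,.6,-.165,-.09),rB=(.60,.72,-.165,-.09)).items():
        q=box(*r,.255,.30); P=W[q]
        if len(P): print(n,'hook',k,len(P),np.percentile(P,[3,50,97],axis=0).round(3).tolist())
    for k,r in dict(chA=(.36,.53,.11,.28),chB=(.55,.72,.1,.27)).items():
        for lab,(z0,z1) in dict(rim=(.031,.046),step=(.011,.018)).items():
            P=W[box(*r,z0,z1)]
            if len(P)>20:
                R=cv2.minAreaRect(P[:,:2].astype(np.float32)); print(n,k,lab,len(P),np.round(R[0],4),np.round(R[1],4),round(R[2],1))
```

```text
scene bar n 692 slope -0.03067358 y@.55 -0.1779863 x 0.36385563308872104 0.7497364983647609 ztop 0.2700360087014328
scene rA 149 [ 0.4344 -0.1533] [0.115 0.027] 32.4 pc [[0.403, -0.159, 0.124], [0.477, -0.115, 0.203]]
scene rB 160 [ 0.6792 -0.1424] [0.0407 0.0199] 38.0 pc [[0.66, -0.148, 0.124], [0.691, -0.125, 0.202]]
scene hook rA 94 [[0.43, -0.162, 0.258], [0.448, -0.128, 0.266], [0.471, -0.114, 0.278]]
scene hook t 85 [[0.546, -0.163, 0.259], [0.557, -0.134, 0.266], [0.567, -0.117, 0.276]]
scene hook rB 92 [[0.659, -0.163, 0.257], [0.668, -0.136, 0.266], [0.687, -0.12, 0.275]]
scene chA rim 106 [0.4508 0.1784] [0.0683 0.0489] 8.2
scene chA step 100 [0.4405 0.1811] [0.0834 0.0899] 12.8
scene chB rim 160 [0.6276 0.1711] [0.0812 0.058 ] 15.1
scene chB step 164 [0.639  0.1816] [0.1547 0.1   ] 19.5
side bar n 1262 slope -0.033107836 y@.55 -0.1803684 x 0.361997586112353 0.748077530023837 ztop 0.2673415184430843
side rA 729 [ 0.4403 -0.137 ] [0.0267 0.0638] 66.1 pc [[0.416, -0.143, 0.122], [0.473, -0.12, 0.202]]
side rB 484 [ 0.6613 -0.1408] [0.0243 0.0502] 60.4 pc [[0.643, -0.147, 0.12
[... 238 characters left out ...]
 0.257], [0.666, -0.134, 0.265], [0.685, -0.119, 0.274]]
side chA rim 152 [0.4499 0.1805] [0.0645 0.0509] 7.4
side chA step 85 [0.4473 0.1912] [0.0628 0.0749] 9.8
side chB rim 142 [0.6274 0.1715] [0.0798 0.0569] 15.3
side chB step 76 [0.6219 0.1808] [0.0795 0.0804] 22.0
wrist rA 2301 [ 0.4689 -0.1159] [0.0212 0.0446] 41.3 pc [[0.448, -0.135, 0.149], [0.476, -0.105, 0.203]]
wrist rB 1359 [ 0.6471 -0.1259] [0.0293 0.0138] 53.5 pc [[0.644, -0.139, 0.139], [0.659, -0.117, 0.191]]
wrist chA rim 664 [0.4528 0.1641] [0.0638 0.0167] 9.4
wrist chA step 199 [0.453  0.1667] [0.0629 0.0216] 8.9
wrist chB rim 918 [0.6314 0.1612] [0.0789 0.0336] 13.2
wrist chB step 379 [0.6294 0.1633] [0.0762 0.0376] 14.0
```

View pics/wrist0.png

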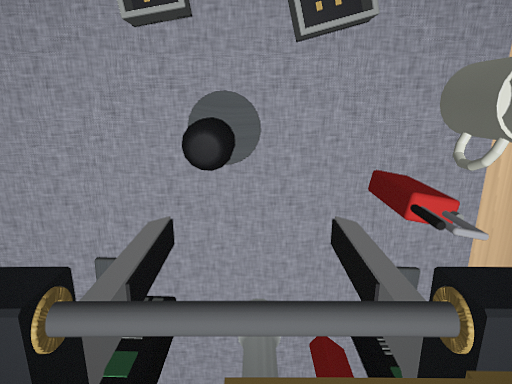

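Call:
carry_out(
  steps=[
    [[0,0,-0.06],0,-1],
    [[0,0,-0.12],0,-1],
    [[-0.03,0.006,-0.125],0,-0.7],
    [[-0.03,0.006,-0.125],0,-0.7],
    [[-0.03,0.006,-0.125],0,-0.7],
  ],
)

```text
time: 0.78
tool_pos: [0.5556, -0.0297, 0.3291]
ee_rot: [-3.139, -0.001, 1.571]
wrist_force: [-0.4, 0.4, -0.9]
width: 0.0798
finger_force: 0.0
```

Run:
```python
from h import *
s=snap('wrist','wrist1.png');W=cloud(s);im=s['image'].astype(int);mx=im.max(-1)
def box(x0,x1,y0,y1,z0,z1): return (W[...,0]>x0)&(W[...,0]<x1)&(W[...,1]>y0)&(W[...,1]<y1)&(W[...,2]>z0)&(W[...,2]<z1)
o=robot.get_obs();print(o['tool_pos'],o['width'])
for k,r in dict(rA=(.38,.52,-.17,-.09),rB=(.60,.72,-.17,-.09)).items():
    for lab,(z0,z1) in dict(face=(.12,.205),top=(.212,.224),hook=(.262,.28)).items():
        P=W[box(*r,z0,z1)]
        if len(P)>20:
            R=cv2.minAreaRect(P[:,:2].astype(np.float32)); print(k,lab,len(P),np.round(R[0],4),np.round(R[1],4),round(R[2],1),np.percentile(P,[2,50,98],axis=0).round(3).tolist())
```

```text
[ 0.5555458  -0.02943539  0.32903196] 0.07991631258941088
rA face 819 [ 0.453  -0.1112] [0.0289 0.0676] 61.7 [[0.418, -0.138, 0.122], [0.434, -0.106, 0.166], [0.477, -0.104, 0.204]]
rA top 315 [ 0.4468 -0.1217] [0.0208 0.065 ] 67.5 [[0.418, -0.141, 0.212], [0.427, -0.115, 0.216], [0.475, -0.106, 0.222]]
rA hook 348 [ 0.4859 -0.168 ] [0.0043 0.0681] 89.5 [[0.453, -0.17, 0.262], [0.48, -0.169, 0.264], [0.516, -0.166, 0.266]]
rB face 139 [ 0.666  -0.1296] [0.0506 0.007 ] 28.7 [[0.644, -0.143, 0.123], [0.686, -0.12, 0.168], [0.689, -0.118, 0.203]]
```

View pics/wrist1.png

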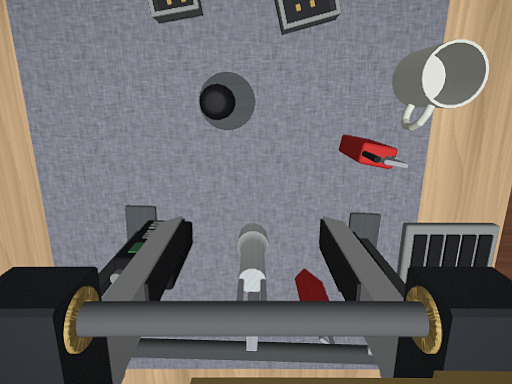

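Call:
carry_out(
  steps=[
    [[-0.05,-0.055,0],0.18,-0.7],
    [[-0.095,-0.109,0],0.18,-0.7],
    [[-0.095,-0.109,0],0.18,-0.7],
    [[-0.095,-0.109,0.04],0.18,-0.7],
    [[-0.095,-0.109,0.08],0.18,-0.7],
    [[-0.095,-0.109,0.115],0.18,-0.7],
    [[-0.095,-0.109,0.141],0.18,-0.7],
    [[-0.095,-0.109,0.141],0.18,-0.7],
  ],
)

```text
time: 1.82
tool_pos: [0.4457, -0.1235, 0.1865]
ee_rot: [-3.136, -0.003, 1.541]
wrist_force: [1.0, -0.4, 0.1]
width: 0.0797
finger_force: 0.0
```

Run:
```python
from h import *
s=snap('side');W=cloud(s);a=s['image'][:,:,::-1]
cv2.imwrite('pics/g1.png',cv2.resize(a[190:330,180:360],None,fx=4,fy=4,interpolation=cv2.INTER_CUBIC))
o=robot.get_obs();print(o['tool_pos'],o['ee_rot'],o['width'],o['wrist_force'])
im=s['image'].astype(int);mx=im.max(-1)
m=(W[...,0]>.4)&(W[...,0]<.5)&(W[...,1]>-.16)&(W[...,1]<-.09)&(W[...,2]>.11)&(W[...,2]<.16)&(mx<70);P=W[m]
print(P[:,0].min(),P[:,0].max(),np.polyfit(P[:,0],P[:,1],1),np.median(P,0))
```

```text
[ 0.44672983 -0.12409803  0.18856352] [-3.13945800e+00 -1.34586677e-03  1.54044381e+00] 0.0801263603608966 [1.12226688 0.15706277 0.65537495]
0.4154103769937766 0.47432219828707717 [-0.15826038 -0.06887887] [ 0.44069945 -0.14036054  0.13629176]
```

View pics/g1.png

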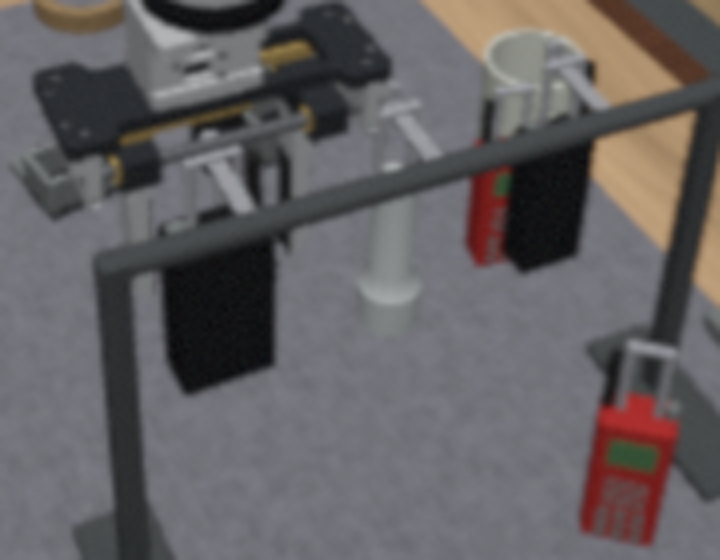

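Call:
carry_out(
  steps=[
    [[0,0,0],0,0],
    [[0,0,0],0,1],
    [[0,0,0],0,1],
    [[0,0,0],0,1],
    [[0,0,0],0,1],
    [[0,0,0],0,1],
  ],
)

```text
time: 2.62
tool_pos: [0.4477, -0.1252, 0.1905]
ee_rot: [3.139, 0.001, 1.539]
wrist_force: [2.0, -0.2, 5.2]
width: 0.0603
finger_force: 29.8
```

Call:
carry_out(
  steps=[
    [[0,0,-0.012],0,1],
    [[0,0,-0.024],0,1],
    [[0,0,-0.026],0,1],
    [[0,0,-0.026],0,1],
    [[0.02,0,-0.026],0,1],
    [[0.04,0,-0.026],0,1],
    [[0.055,0,-0.026],0,1],
    [[0.055,0,-0.06],0,1],
    [[0.055,0,-0.1],0,1],
    [[0.055,0,-0.1],0,1],
  ],
)

```text
time: 3.88
tool_pos: [0.4502, -0.0703, 0.2927]
ee_rot: [3.135, 0.002, 1.54]
wrist_force: [0.2, 0.0, -4.0]
width: 0.0604
finger_force: 29.8
```

Run:
```python
from h import *
o=robot.get_obs();print(o['tool_pos'],o['ee_rot'],o['width'],o['finger_force'],o['wrist_force'],o['joint_positions'])
s=snap('side');W=cloud(s);a=s['image'][:,:,::-1]
c=a[130:330,130:380]; t=snap('scene')['image'][:,:,::-1][120:270,130:300]
cv2.imwrite('pics/g2.png',np.hstack([cv2.resize(c,(500,400),interpolation=cv2.INTER_CUBIC),cv2.resize(t,(300,400))[:, :300]]))
im=s['image'].astype(int);mx=im.max(-1)
m=(W[...,0]>.4)&(W[...,0]<.5)&(W[...,1]>-.11)&(W[...,1]<-.03)&(W[...,2]>.19)&(W[...,2]<.30)&(mx<60);P=W[m]
print(len(P),P.min(0),P.max(0));Q=P[P[:,2]<.25];print(np.polyfit(Q[:,0],Q[:,1],1),np.percentile(Q,[2,98],axis=0))
for z in np.arange(.195,.29,.015):
    q=P[abs(P[:,2]-z)<.008]
    if len(q)>5: print(z.round(3),len(q),np.percentile(q[:,0],[2,98]).round(4),np.percentile(q[:,1],[2,50]).round(4))
```

```text
[ 0.45021021 -0.07030369  0.29267936] [3.13458829e+00 1.93028590e-03 1.53956108e+00] 0.06039256295272486 29.764443039894104 [ 0.1966473   0.0237304  -4.00529144] [-2.79324505e-01 -1.30015504e-01  1.41264149e+00 -1.57385295e-04
  1.85170277e+00 -2.48140203e-01]
725 [ 0.42026285 -0.08981691  0.21092397] [ 0.48123063 -0.05968356  0.29996424]
[-0.12577291 -0.02867913] [[ 0.4236623  -0.08872504  0.21385736]
 [ 0.48055916 -0.06505142  0.24945448]]
0.21 29 [0.4275 0.4801] [-0.0881 -0.0858]
0.225 106 [0.4241 0.4804] [-0.0888 -0.0863]
0.24 117 [0.4234 0.4805] [-0.0886 -0.0861]
0.255 131 [0.4228 0.481 ] [-0.0888 -0.0863]
0.27 155 [0.4222 0.4783] [-0.089  -0.0862]
0.285 156 [0.4213 0.4783] [-0.0891 -0.0862]
```

View pics/g2.png

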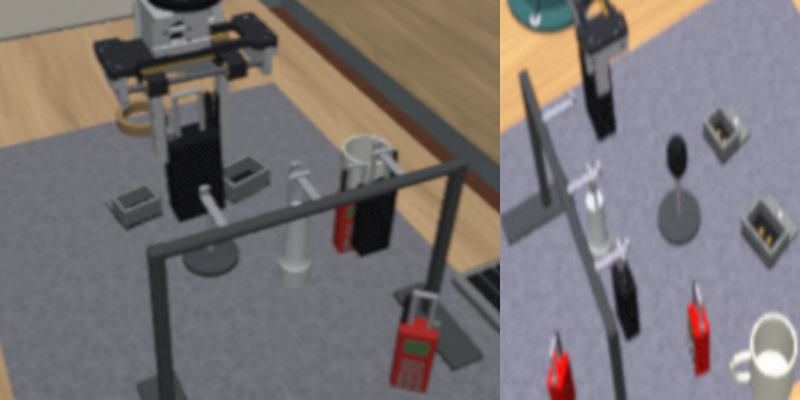

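Call:
carry_out(
  steps=[
    [[0.02,0.02,0],0,1],
    [[0.055,0.05,0],0,1],
    [[0.1,0.08,0],0,1],
    [[0.125,0.1,0],0,1],
    [[0.133,0.106,0],0,1],
    [[0.133,0.106,0],0,1],
    [[0.133,0.106,0],0,1],
  ],
)

```text
time: 4.85
tool_pos: [0.5582, 0.0586, 0.2891]
ee_rot: [-3.141, 0.001, 1.538]
wrist_force: [0.4, 0.1, -2.6]
width: 0.0601
finger_force: 29.8
```

```bash
cat > ch.py <<'E'
from h import *
def fit(n,s):
    # rim top: ray-plane at z=.038 from grey mask; rect of outline
    W=cloud(s);im=s['image'].astype(int)
    out={}
    for k,c in dict(A=(.45,.18),B=(.628,.1715)).items():
        m=(np.hypot(W[...,0]-c[0],W[...,1]-c[1])<.075)&(W[...,2]>.034)&(W[...,2]<.042)
        P=W[m]; 
        if len(P)<40: continue
        R=cv2.minAreaRect(P[:,:2].astype(np.float32))
        u=np.argwhere(m)[:,::-1].astype(np.float64)
        p=cv2.undistortPoints(u.reshape(-1,1,2),s['mtx'],s['D']).reshape(-1,2)
        d=np.c_[p,np.ones(len(p))]@s['R']; C=-s['R'].T@s['t']
        X=C+d*((.038-C[2])/d[:,2])[:,None]
        R2=cv2.minAreaRect(X[:,:2].astype(np.float32))
        print(n,k,len(P),'z',np.median(P[:,2]).round(4),*[(np.round(r[0],4),np.round(r[1],4),round(r[2],1)) for r in (R,R2)])
E
python3 - <<'E'
from ch import *
o=robot.get_obs();print(o['tool_pos'],o['ee_rot'],o['width'])
for n in ['wrist','side','scene']:
    s=snap(n,f'{n}3.png'); fit(n,s)
E
```

```text
[0.55817124 0.05857884 0.28910239] [-3.14063044e+00  5.93825729e-04  1.53810947e+00] 0.06013583753981335
wrist A 842 z 0.038 (array([0.4499, 0.1789]), array([0.0641, 0.0461]), 9.7) (array([0.4505, 0.1786]), array([0.064 , 0.0457]), 9.7)
wrist B 1008 z 0.0381 (array([0.6288, 0.1722]), array([0.0781, 0.0538]), 14.4) (array([0.6284, 0.172 ]), array([0.0776, 0.0535]), 14.3)
side A 115 z 0.0373 (array([0.4501, 0.1803]), array([0.0654, 0.0499]), 9.9) (array([0.4495, 0.1776]), array([0.0653, 0.0499]), 9.3)
side B 101 z 0.0372 (array([0.6284, 0.1728]), array([0.0806, 0.0546]), 13.6) (array([0.6263, 0.1699]), array([0.0815, 0.0553]), 14.6)
scene A 59 z 0.0386 (array([0.4501, 0.1805]), array([0.0661, 0.0471]), 3.5) (array([0.4506, 0.1785]), array([0.0669, 0.0474]), 8.4)
scene B 112 z 0.0377 (array([0.6279, 0.1713]), array([0.0793, 0.0579]), 12.4) (array([0.6286, 0.1709]), array([0.0789, 0.057 ]), 14.7)
```

View pics/wrist3.png

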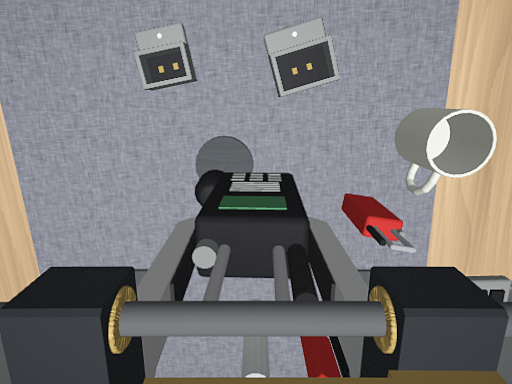

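```bash
cat > inhand.py <<'E'
from h import *
from scipy.spatial.transform import Rotation as Ro
def inhand(s,o,half,bot):
    W=cloud(s); T=Ro.from_euler('xyz',o['ee_rot']).as_matrix()
    L=(W-o['tool_pos'])@T   # tool frame
    m=(L[...,0]>half-.008)&(L[...,0]<half+.012)&(abs(L[...,1])<.045)&(L[...,2]>.012)&(L[...,2]<bot-.006)
    P=L[m]; A=np.c_[P[:,1:],np.ones(len(P))]
    for _ in range(3):
        c=np.linalg.lstsq(A,P[:,0],rcond=None)[0]; r=P[:,0]-A@c; k=abs(r)<.003; A,P=A[k],P[k]
    print('face n',len(P),'yaw slope dx/dy %.3f tilt dx/dz %.3f'%(c[0],c[1]),'x at z=bot %.4f'%(c[1]*bot+c[2]), 'at z=.03 %.4f'%(c[1]*.03+c[2]))
    for z in np.arange(.02,bot,.015):
        q=P[abs(P[:,2]-z)<.0075]
        if len(q)>5: print('z%.3f y[%.4f %.4f]'%(z,q[:,1].min(),q[:,1].max()))
    print('max z',np.percentile(P[:,2],99.5))
E
python3 - <<'E'
from inhand import *
inhand(load('wrist'),robot.get_obs(),.018,.081)
E
```

```text
face n 1818 yaw slope dx/dy -0.000 tilt dx/dz 0.003 x at z=bot 0.0187 at z=.03 0.0186
z0.020 y[-0.0271 0.0311]
z0.035 y[-0.0263 0.0317]
z0.050 y[-0.0254 0.0318]
z0.065 y[-0.0255 0.0326]
z0.080 y[-0.0246 0.0323]
max z 0.07313014194509922
```

Call:
carry_out(
  steps=[
    [[0.03,0.02,0],-0.5,1],
    [[0.07,0.04,0],-1.0,1],
    [[0.1,0.058,0],-1.62,1],
    [[0.114,0.063,0],-1.62,1],
    [[0.114,0.063,0.05],-1.62,1],
    [[0.114,0.063,0.1],-1.62,1],
    [[0.114,0.063,0.13],-1.62,1],
    [[0.114,0.063,0.13],-1.62,1],
    [[0.114,0.063,0.13],-1.62,1],
  ],
)

```text
time: 6.12
tool_pos: [0.6262, 0.1711, 0.1618]
ee_rot: [3.138, 0.0, 1.821]
wrist_force: [0.2, -0.4, -1.9]
width: 0.0604
finger_force: 29.8
```

Run:
```python
from inhand import *
from ch import fit
for i in range(2):
    s=snap('wrist'); o=robot.get_obs(); print(o['tool_pos'].round(4),o['ee_rot'].round(4))
inhand(s,o,.018,.081)
s=snap('side','side4.png');W=cloud(s)
im=s['image'].astype(int);mx=im.max(-1)
m=(W[...,0]>.57)&(W[...,0]<.69)&(W[...,1]>.11)&(W[...,1]<.24)&(W[...,2]>.05)&(W[...,2]<.16)&(mx<60);P=W[m]
print(np.percentile(P,[1,99],axis=0).round(4))
d=np.deg2rad(14.3);R=np.array([[np.cos(d),np.sin(d)],[-np.sin(d),np.cos(d)]])
Q=(P[:,:2]-[.6285,.1722])@R.T
for z in np.arange(.065,.12,.015):
    q=Q[abs(P[:,2]-z)<.0075]; print(z,len(q),np.percentile(q,[1,10,50,99],axis=0).round(4).tolist())
```

```text
[0.6267 0.1713 0.1626] [3.1367e+00 5.0000e-04 1.8211e+00]
[0.6268 0.1715 0.1628] [3.1363e+00 5.0000e-04 1.8213e+00]
face n 1809 yaw slope dx/dy -0.000 tilt dx/dz 0.003 x at z=bot 0.0186 at z=.03 0.0184
z0.020 y[-0.0270 0.0309]
z0.035 y[-0.0264 0.0321]
z0.050 y[-0.0253 0.0320]
z0.065 y[-0.0246 0.0329]
z0.080 y[-0.0246 0.0308]
max z 0.07460809852449622
[[0.5973 0.1487 0.0838]
 [0.6569 0.1761 0.1591]]Traceback (most recent call last):
  File "<stdin>", line 13, in <module>
    return _quantile_unchecked(
        a, q, axis, out, overwrite_input, method, keepdims, weights)
    return _ureduce(a,
                    func=_quantile_ureduce_func,
    ...<5 lines>...
                    overwrite_input=overwrite_input,
                    method=method)
    r = func(a, **kwargs)
    result = _quantile(arr,
                       quantiles=q,
    ...<2 lines>...
                       out=out,
                       weights=wgt)
    slices_having_nans = np.isnan(arr[-1, ...])
                                  ~~~^^^^^^^^^
IndexError: index -1 is out of bounds for axis 0 with size 0
```

Run:
```python
from h import *
d=np.deg2rad(14.3);R=np.array([[np.cos(d),np.sin(d)],[-np.sin(d),np.cos(d)]])
for n in ['side','scene']:
    s=snap(n) if n=='scene' else load(n);W=cloud(s);mx=s['image'].max(-1)
    L=(W[...,:2]-[.6285,.1722])@R.T
    m=(abs(L[...,0])<.05)&(abs(L[...,1])<.04)&(W[...,2]>.06)&(W[...,2]<.155)&(mx<70)
    Q=L[m];Z=W[m][:,2];print(n,len(Q),Z.min())
    for z in np.arange(.085,.15,.012):
        q=Q[abs(Z-z)<.006]
        if len(q)>8: print(z.round(3),len(q),'long',np.percentile(q[:,0],[1,10,90,99]).round(4),'short',np.percentile(q[:,1],[1,10,50,90,99]).round(4))
s=load('wrist');W=cloud(s);L=(W[...,:2]-[.6285,.1722])@R.T
m=(abs(L[...,0])<.05)&(abs(L[...,1])<.04)&(abs(W[...,2]-.038)<.005);q=L[m];print('rim wrist',len(q),q.min(0),q.max(0))
m=(abs(L[...,0])<.05)&(abs(L[...,1])<.04)&(abs(W[...,2]-.115)<.02);q=L[m];print('radio wrist',len(q),np.percentile(q,[1,5,50,95,99],axis=0).round(4).tolist())
```

```text
side 378 0.07946907082879989
0.085 45 long [-0.0286 -0.0274  0.0201  0.0314] short [-0.0195 -0.0177 -0.0153  0.0017  0.0101]
0.097 53 long [-0.0284 -0.0275  0.0207  0.0295] short [-0.0192 -0.0178 -0.0158  0.0001  0.0111]
0.109 62 long [-0.0293 -0.0283  0.0235  0.0304] short [-0.0194 -0.0181 -0.0164 -0.0002  0.0089]
0.121 68 long [-0.0296 -0.0287  0.0186  0.0294] short [-0.0191 -0.0184 -0.0157  0.0025  0.0134]
0.133 63 long [-0.0308 -0.0294  0.0158  0.0283] short [-0.019  -0.0177 -0.0155  0.0034  0.013 ]
0.145 69 long [-0.0312 -0.0296  0.0228  0.0284] short [-0.0192 -0.0177 -0.0161  0.0021  0.0119]
scene 242 0.08207992862079244
0.085 24 long [-0.0198 -0.0115  0.0317  0.0323] short [-0.019  -0.0181 -0.0165  0.0031  0.0075]
0.097 37 long [-0.0218 -0.0158  0.0311  0.0316] short [-0.0208 -0.0193 -0.0172 -0.0039  0.0088]
0.109 45 long [-0.0211 -0.0157  0.031   0.0318] short [-0.0197 -0.019  -0.0169  0.0021  0.0125]
0.121 39 long [-0.022  -0.0157  0.0316  0.0327] short [-0.0209 -0.0181 -0.0157 -0.0006  0.0052]
0.133 43 long [-0.0234 -0.0186  0.0296  0.0315] short [-0.0196 -0.0185 -0.0165  0.0061  0.0102]
0.145 40 long [-0.0254 -0.0193  0.0285  0.0307] short [-0.0207 -0.0192 -0.0171 -0.0081 -0.0005]
rim wrist 775 [-0.03862576 -0.00621291] [0.03894854 0.02741635]
radio wrist 1058 [[-0.0266, 0.0168], [-0.0239, 0.0174], [0.0015, 0.0181], [0.0273, 0.0189], [0.0299, 0.019]]
```

Call:
carry_out(
  steps=[
    [[0,-0.001,0.0],0,1],
    [[0,-0.0012,0.012],0,1],
    [[0,-0.0012,0.024],0,1],
    [[0,-0.0012,0.034],0,1],
    [[0,-0.0012,0.042],0,1],
    [[0,-0.0012,0.05],0,1],
    [[0,-0.0012,0.056],0,1],
    [[0,-0.0012,0.06],0,1],
    [[0,-0.0012,0.064],0,1],
    [[0,-0.0012,0.064],0,1],
  ],
)

```text
time: 7.58
tool_pos: [0.6243, 0.1712, 0.0954]
ee_rot: [3.142, 0.0, 1.822]
wrist_force: [0.4, -0.1, -2.6]
width: 0.0602
finger_force: 29.8
```

Call:
carry_out(
  steps=[
    [[0,0,0.001],0,1],
    [[0,0,0.002],0,1],
    [[0,0,0.003],0,1],
    [[0,0,0.003],0,1],
  ],
)

```text
time: 8.07
tool_pos: [0.6246, 0.1712, 0.0949]
ee_rot: [3.14, 0.0, 1.822]
wrist_force: [-2.2, -0.6, 5.0]
width: 0.0602
finger_force: 29.7
```

Call:
carry_out(
  steps=[
    [[0,0,0.001],0,1],
    [[0,0,0.002],0,1],
    [[0,0,0.002],0,1],
  ],
)

```text
time: 8.45
tool_pos: [0.6252, 0.1713, 0.0944]
ee_rot: [3.138, 0.001, 1.822]
wrist_force: [-2.1, -0.7, 9.3]
width: 0.0601
finger_force: 29.8
```

Run:
```python
from h import *
d=np.deg2rad(14.3);R=np.array([[np.cos(d),np.sin(d)],[-np.sin(d),np.cos(d)]])
o=robot.get_obs();print(o['tool_pos'],o['wrist_force'])
for n in ['scene','wrist']:
    s=snap(n);W=cloud(s);L=(W[...,:2]-[.6285,.1722])@R.T
    m=(abs(L[...,0])<.029)&(abs(L[...,1])<.018)&(W[...,2]>.10)&(W[...,2]<.19);print(n,m.sum(),np.histogram(W[m][:,2],bins=np.arange(.1,.19,.004)))
```

```text
[0.62520578 0.17131546 0.09443547] [-2.1159538  -0.74313046  9.28608606]
scene 180 (array([ 9,  6, 15, 11, 39, 48, 19,  8,  6,  4,  4,  0,  2,  1,  0,  0,  0,
        0,  3,  5,  0,  0]), array([0.1  , 0.104, 0.108, 0.112, 0.116, 0.12 , 0.124, 0.128, 0.132,
       0.136, 0.14 , 0.144, 0.148, 0.152, 0.156, 0.16 , 0.164, 0.168,
       0.172, 0.176, 0.18 , 0.184, 0.188]))
wrist 9576 (array([  12,    5,   20,   32,  767, 4189,  288,  569,  256,  257,  294,
        315,  345,  381,  376,  448,  535,   70,   49,   48,   85,  141]), array([0.1  , 0.104, 0.108, 0.112, 0.116, 0.12 , 0.124, 0.128, 0.132,
       0.136, 0.14 , 0.144, 0.148, 0.152, 0.156, 0.16 , 0.164, 0.168,
       0.172, 0.176, 0.18 , 0.184, 0.188]))
```

Call:
carry_out(
  steps=[
    [[0,0,-0.002],0,-0.35],
    [[0,0,-0.002],0,-0.6],
    [[0,0,-0.002],0,-0.7],
    [[0,0,-0.002],0,-0.7],
    [[0,0,-0.03],0,-0.7],
    [[0,0,-0.09],0,-0.7],
    [[0,0,-0.15],0,-0.7],
    [[0,0,-0.21],0,-0.7],
    [[0,0,-0.235],0,-0.7],
    [[0,0,-0.235],0,-0.7],
  ],
)

```text
time: 9.8
tool_pos: [0.625, 0.1714, 0.3286]
ee_rot: [3.136, 0.0, 1.822]
wrist_force: [-0.3, 1.0, -0.4]
width: 0.0799
finger_force: 0.0
```

Run:
```python
from h import *
d=np.deg2rad(14.3);R=np.array([[np.cos(d),np.sin(d)],[-np.sin(d),np.cos(d)]])
o=robot.get_obs();print(o['tool_pos'],o['ee_rot'],o['wrist_force'],o['width'])
for n in ['wrist','side']:
    s=snap(n);W=cloud(s);L=(W[...,:2]-[.6285,.1722])@R.T
    for z0,z1 in [(.05,.08),(.09,.115),(.116,.126),(.165,.185)]:
        m=(abs(L[...,0])<.045)&(abs(L[...,1])<.035)&(W[...,2]>z0)&(W[...,2]<z1);q=L[m]
        if len(q)>5:print(n,z0,len(q),np.percentile(q,[1,50,99],axis=0).round(4).tolist(),np.median(W[m][:,2]).round(4))
s=load('side');W=cloud(s);mx=s['image'].max(-1)
m=(W[...,0]>.6)&(W[...,0]<.72)&(W[...,1]>-.19)&(W[...,1]<-.09)&(W[...,2]>.11)&(W[...,2]<.2)&(mx<60);P=W[m]
for z in (.13,.15,.17,.19):
    q=P[abs(P[:,2]-z)<.01];print(z,np.percentile(q,[2,50,98],axis=0)[:,:2].round(4).tolist())
```

```text
[0.62504591 0.17141067 0.328556  ] [3.13556504e+00 4.63405183e-04 1.82215419e+00] [-0.29588224  0.97402702 -0.36628163] 0.0798943090075165
wrist 0.05 138 [[-0.0264, 0.0177], [0.0015, 0.0186], [0.0281, 0.0194]] 0.0688
wrist 0.09 141 [[-0.0282, 0.016], [-0.0003, 0.0186], [0.0292, 0.0195]] 0.1041
wrist 0.116 911 [[-0.0286, -0.0158], [-0.0004, 0.0071], [0.03, 0.0178]] 0.12
wrist 0.165 222 [[-0.0148, -0.0026], [0.0033, 0.0009], [0.0271, 0.0039]] 0.1732
side 0.05 145 [[-0.0309, -0.0197], [-0.0156, -0.0153], [0.027, 0.0135]] 0.0651
side 0.09 132 [[-0.0319, -0.0192], [-0.0158, -0.0155], [0.0251, 0.0133]] 0.1028
side 0.116 109 [[-0.0295, -0.0189], [0.0004, -0.0043], [0.0258, 0.0184]] 0.1196
side 0.165 23 [[-0.0173, -0.0037], [-0.001, -0.0014], [0.0142, 0.0048]] 0.173
0.13 [[0.6425, -0.1463], [0.6563, -0.1444], [0.6855, -0.1243]]
0.15 [[0.6425, -0.1474], [0.6571, -0.1443], [0.6855, -0.1237]]
0.17 [[0.6429, -0.1473], [0.6552, -0.1442], [0.6849, -0.123]]
0.19 [[0.6433, -0.1465], [0.6571, -0.1446], [0.683, -0.1237]]
```

Call:
carry_out(
  steps=[
    [[-0.05,-0.006,0],0.4,-0.6],
    [[-0.11,-0.013,0],0.8,-0.6],
    [[-0.17,-0.02,0],1.3,-0.6],
    [[-0.23,-0.028,0],1.62,-0.6],
    [[-0.28,-0.034,0],1.62,-0.6],
    [[-0.303,-0.0365,0],1.62,-0.6],
    [[-0.303,-0.0365,0.03],1.62,-0.6],
    [[-0.303,-0.0365,0.03],1.62,-0.6],
  ],
)

```text
time: 10.9
tool_pos: [0.663, -0.1302, 0.2905]
ee_rot: [-3.133, -0.003, 1.54]
wrist_force: [-0.4, 0.4, -0.6]
width: 0.0753
finger_force: 0.0
```

Call:
carry_out(
  steps=[
    [[0,0.001,0.03],0,-0.6],
    [[0,0.001,0.06],0,-0.6],
    [[0,0.001,0.09],0,-0.6],
    [[0,0.001,0.11],0,-0.6],
    [[0,0.001,0.11],0,-0.6],
    [[0,0.001,0.11],0,-0.6],
  ],
)

```text
time: 11.65
tool_pos: [0.666, -0.1307, 0.1872]
ee_rot: [3.139, 0.0, 1.54]
wrist_force: [0.5, -0.1, -0.2]
width: 0.0751
finger_force: 0.0
```

Run:
```python
from h import *
a=snap('side')['image'][:,:,::-1]
cv2.imwrite('pics/g5.png',cv2.resize(a[150:330,230:400],None,fx=3,fy=3,interpolation=cv2.INTER_CUBIC))
o=robot.get_obs();print(o['tool_pos'],o['ee_rot'],o['width'],o['wrist_force'])
```

```text
[ 0.66613992 -0.13095484  0.18765184] [3.13848910e+00 6.65060495e-04 1.54019558e+00] 0.07491307521969813 [ 0.30245152 -0.13782196  0.05452237]
```

View pics/g5.png

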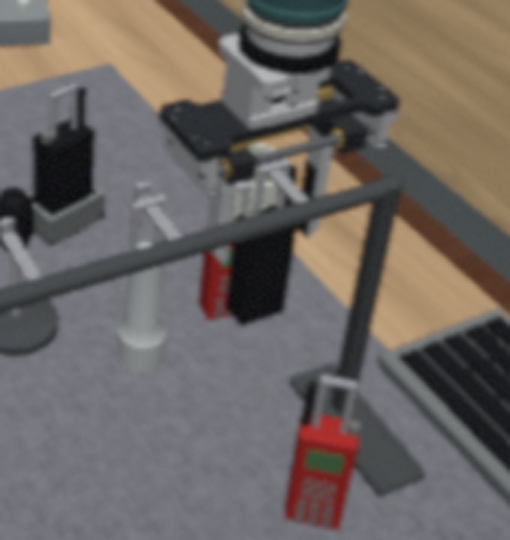

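The fingers straddle the slim radio around crop pixel (262,230), and the wide radio stands in its cup at (63,170). Now close the gripper.

Call:
carry_out(
  steps=[
    [[0,0,0],0,0.1],
    [[0,0,0],0,1],
    [[0,0,0],0,1],
    [[0,0,0],0,1],
    [[0,0,0],0,1],
    [[0,0,0],0,1],
  ],
)

```text
time: 12.45
tool_pos: [0.6653, -0.1315, 0.1857]
ee_rot: [3.141, 0.0, 1.539]
wrist_force: [-0.6, -0.5, 0.2]
width: 0.0457
finger_force: 29.9
```

Call:
carry_out(
  steps=[
    [[0,0,-0.012],0,1],
    [[0,0,-0.024],0,1],
    [[0,0,-0.026],0,1],
    [[0,0,-0.026],0,1],
    [[0.018,0,-0.026],0,1],
    [[0.036,0,-0.026],0,1],
    [[0.044,0,-0.026],0,1],
    [[0.044,0,-0.06],0,1],
    [[0.044,0,-0.11],0,1],
    [[0.044,0,-0.11],0,1],
  ],
)

```text
time: 13.7
tool_pos: [0.6682, -0.087, 0.302]
ee_rot: [3.13, 0.002, 1.54]
wrist_force: [0.1, -0.3, -1.4]
width: 0.0459
finger_force: 29.9
```

Call:
carry_out(
  steps=[
    [[0.03,-0.025,0],0,1],
    [[0.07,-0.06,0],-0.3,1],
    [[0.115,-0.1,0],-0.6,1],
    [[0.16,-0.14,0],-0.9,1],
    [[0.205,-0.18,0],-1.15,1],
    [[0.24,-0.21,0],-1.15,1],
    [[0.259,-0.226,0],-1.15,1],
    [[0.259,-0.226,0],-1.15,1],
    [[0.259,-0.226,0.05],-1.15,1],
    [[0.259,-0.226,0.1],-1.15,1],
  ],
)

```text
time: 14.95
tool_pos: [0.4495, 0.1778, 0.1937]
ee_rot: [3.14, 0.001, 1.739]
wrist_force: [0.6, -0.4, -2.9]
width: 0.0458
finger_force: 29.9
```

Call:
carry_out(
  steps=[
    [[0,0,0.03],0,1],
    [[0,0,0.04],0,1],
    [[0,0,0.04],0,1],
    [[0,0,0.04],0,1],
  ],
)

```text
time: 15.45
tool_pos: [0.4501, 0.1786, 0.1573]
ee_rot: [3.138, -0.0, 1.74]
wrist_force: [0.3, -0.1, -2.3]
width: 0.0455
finger_force: 29.9
```

```bash
cat > m.py <<'E'
from inhand import *
d=np.deg2rad(9.7);R=np.array([[np.cos(d),np.sin(d)],[-np.sin(d),np.cos(d)]])
w=snap('wrist');o=robot.get_obs();print(o['tool_pos'].round(4),o['ee_rot'].round(4))
inhand(w,o,.014,.075)
for n in ['side','scene','wrist']:
    s=w if n=='wrist' else snap(n);W=cloud(s);mx=s['image'].max(-1)
    L=(W[...,:2]-[.4502,.1790])@R.T
    m=(abs(L[...,0])<.045)&(abs(L[...,1])<.04)&(W[...,2]>.05)&(W[...,2]<.15)&(mx<70)
    Q=L[m];Z=W[m][:,2];print(n,len(Q),Z.min())
    for z in np.arange(.07,.135,.015):
        q=Q[abs(Z-z)<.0075]
        if len(q)>8: print(z.round(3),len(q),'long',np.percentile(q[:,0],[1,10,90,99]).round(4),'short',np.percentile(q[:,1],[1,10,50,90,99]).round(4))
L=(cloud(w)[...,:2]-[.4502,.1790])@R.T;W=cloud(w)
m=(abs(L[...,0])<.045)&(abs(L[...,1])<.035)&(abs(W[...,2]-.038)<.005);q=L[m];print('rim',len(q),q.min(0),q.max(0))
E
python3 m.py
```

```text
[0.4501 0.1787 0.1574] [ 3.1379e+00 -2.0000e-04  1.7398e+00]
face n 1384 yaw slope dx/dy 0.002 tilt dx/dz 0.006 x at z=bot 0.0135 at z=.03 0.0132
z0.020 y[-0.0219 0.0229]
z0.035 y[-0.0214 0.0221]
z0.050 y[-0.0221 0.0224]
z0.065 y[-0.0218 0.0219]
max z 0.0667449369177551
side 270 0.08626977850307967
0.085 15 long [-0.0215 -0.0163  0.0155  0.0179] short [-0.0152 -0.0147 -0.0128 -0.0112 -0.0098]
0.1 70 long [-0.0228 -0.022   0.0164  0.0196] short [-0.0165 -0.0155 -0.0132 -0.0056  0.002 ]
0.115 64 long [-0.023  -0.0222  0.0175  0.0219] short [-0.0171 -0.0153 -0.0127 -0.0042  0.0057]
0.13 67 long [-0.0232 -0.0222  0.0152  0.0203] short [-0.0169 -0.0155 -0.013  -0.006   0.0029]
scene 139 0.08414864045661359
0.1 29 long [-0.0158 -0.0089  0.0225  0.0239] short [-0.0167 -0.0157 -0.0137 -0.0014  0.005 ]
0.115 37 long [-0.0158 -0.0121  0.0226  0.0233] short [-0.0174 -0.0159 -0.0134  0.002   0.0069]
0.13 36 long [-0.018  -0.0103  0.0238  0.0248] short [-0.017  -0.0163 -0.0127  0.0032  0.0078]
wrist 831 0.08937718152215816
0.085 49 long [-0.0202 -0.0168  0.0173  0.0207] short [0.0121 0.0126 0.0133 0.0138 0.0139]
0.1 149 long [-0.021  -0.0189  0.0187  0.021 ] short [0.0117 0.0123 0.0128 0.0136 0.0139]
0.115 171 long [-0.0211 -0.0187  0.0191  0.0212] short [0.0117 0.0123 0.0128 0.0134 0.0137]
0.13 159 long [-0.0214 -0.0197  0.0199  0.0214] short [0.0113 0.0121 0.0126 0.013  0.0131]
rim 808 [-0.03155287 -0.01549195] [0.03245372 0.02346972]
```

Call:
carry_out(
  steps=[
    [[0.001,0,0.01],0,1],
    [[0.001,0,0.022],0,1],
    [[0.001,0,0.032],0,1],
    [[0.001,0,0.04],0,1],
    [[0.001,0,0.048],0,1],
    [[0.001,0,0.056],0,1],
    [[0.001,0,0.062],0,1],
    [[0.001,0,0.066],0,1],
    [[0.001,0,0.069],0,1],
    [[0.001,0,0.069],0,1],
  ],
)

```text
time: 16.85
tool_pos: [0.4487, 0.1795, 0.0864]
ee_rot: [-3.141, 0.0, 1.74]
wrist_force: [0.7, 0.3, -2.0]
width: 0.0461
finger_force: 29.9
```

Call:
carry_out(
  steps=[
    [[0,0,0.001],0,1],
    [[0,0,0.002],0,1],
    [[0,0,0.003],0,1],
    [[0,0,0.003],0,1],
  ],
)

```text
time: 17.35
tool_pos: [0.4487, 0.1796, 0.0834]
ee_rot: [-3.142, 0.0, 1.74]
wrist_force: [-1.1, 0.8, -1.6]
width: 0.046
finger_force: 29.9
```

Call:
carry_out(
  steps=[
    [[0,0,0.001],0,1],
    [[0,0,0.002],0,1],
    [[0,0,0.002],0,1],
  ],
)

```text
time: 17.73
tool_pos: [0.4488, 0.1797, 0.0829]
ee_rot: [3.141, -0.0, 1.74]
wrist_force: [-2.8, 0.2, 4.3]
width: 0.0462
finger_force: 30.0
```

Run:
```python
from h import *
d=np.deg2rad(9.7);R=np.array([[np.cos(d),np.sin(d)],[-np.sin(d),np.cos(d)]])
o=robot.get_obs();print(o['tool_pos'],o['wrist_force'])
s=snap('wrist');W=cloud(s);L=(W[...,:2]-[.4502,.1790])@R.T
m=(abs(L[...,0])<.022)&(abs(L[...,1])<.013)&(W[...,2]>.106)&(W[...,2]<.126);print(m.sum(),np.histogram(W[m][:,2],bins=np.arange(.106,.127,.002)))
```

```text
[0.44882712 0.17968001 0.08289143] [-2.76478121  0.24259297  4.27347032]
3533 (array([   6,    6,   46, 1001, 1777,  113,  103,  107,  268,  106]), array([0.106, 0.108, 0.11 , 0.112, 0.114, 0.116, 0.118, 0.12 , 0.122,
       0.124, 0.126]))
```

Top at ≈0.114, so it is on the floor. Release and rise.

Call:
carry_out(
  steps=[
    [[0,0,-0.001],0,-0.1],
    [[0,0,-0.001],0,-0.4],
    [[0,0,-0.001],0,-0.6],
    [[0,0,-0.001],0,-0.6],
    [[0,0,-0.03],0,-0.6],
    [[0,0,-0.09],0,-0.6],
    [[0,0,-0.15],0,-0.6],
    [[0,0,-0.21],0,-0.6],
    [[0,0,-0.235],0,-0.6],
    [[0,0,-0.235],0,-0.6],
  ],
)

```text
time: 19.02
tool_pos: [0.4497, 0.1798, 0.319]
ee_rot: [3.136, -0.0, 1.74]
wrist_force: [-0.2, -0.6, 1.1]
width: 0.0752
finger_force: 0.0
```

Run:
```python
from h import *
o=robot.get_obs();print(o['tool_pos'],o['wrist_force'],o['width'])
sc=snap('scene')['image'][:,:,::-1]
S={n:snap(n) for n in ['wrist','side']}
cv2.imwrite('pics/fin.png',np.hstack([cv2.resize(sc[120:290,120:320],(400,340)),cv2.resize(S['side']['image'][:,:,::-1][150:320,170:370],(400,340))]))
for c,dg,zt in [((.6285,.1722),14.3,.12),((.4502,.1790),9.7,.114)]:
    d=np.deg2rad(dg);R=np.array([[np.cos(d),np.sin(d)],[-np.sin(d),np.cos(d)]])
    for n,s in S.items():
        W=cloud(s);L=(W[...,:2]-c)@R.T
        for z0,z1 in [(.045,.07),(.08,zt-.01),(zt-.005,zt+.004),(.165,.18)]:
            m=(abs(L[...,0])<.045)&(abs(L[...,1])<.03)&(W[...,2]>z0)&(W[...,2]<z1);q=L[m]
            if len(q)>5:print(n,z0,len(q),np.percentile(q,[1,50,99],axis=0).round(4).tolist(),np.median(W[m][:,2]).round(4))
```

```text
[0.44967518 0.17984812 0.31896728] [-0.1595399  -0.64972919  1.08398804] 0.07522895589705236
wrist 0.045 289 [[-0.0296, -0.0154], [-0.0226, 0.0183], [0.0256, 0.0197]] 0.0585
wrist 0.08 466 [[-0.0296, -0.015], [-0.0206, 0.0184], [0.0261, 0.0198]] 0.0965
wrist 0.11499999999999999 1085 [[-0.0292, -0.0157], [-0.0004, 0.0063], [0.0276, 0.0186]] 0.1201
wrist 0.165 235 [[-0.0167, -0.0027], [0.0014, 0.0017], [0.0266, 0.0041]] 0.1731
side 0.045 128 [[-0.031, -0.0188], [-0.0132, -0.0152], [0.026, 0.0136]] 0.0573
side 0.08 152 [[-0.0314, -0.0193], [-0.0153, -0.0156], [0.0255, 0.0141]] 0.0948
side 0.11499999999999999 109 [[-0.0291, -0.0172], [-0.0022, -0.0053], [0.0266, 0.0163]] 0.1199
side 0.165 24 [[-0.0154, -0.0032], [0.0008, -0.0009], [0.0175, 0.0031]] 0.1717
wrist 0.045 94 [[-0.0219, 0.0131], [-0.0002, 0.0142], [0.0206, 0.015]] 0.062
wrist 0.08 124 [[-0.0218, 0.013], [-0.0009, 0.0148], [0.0205, 0.0152]] 0.0934
wrist 0.109 548 [[-0.0233, -0.0109], [-0.0015, 0.0064], [0.0214, 0.0143]] 0.1139
wrist 0.165 142 [[-0.014, -0.002], [-0.0014, 0.0007], [0.0122, 0.0034]] 0.1677
side 0.045 104 [[-0.0249, -0.0152], [-0.0066, -0.012], [0.0202, 0.0062]] 0.0574
side 0.08 107 [[-0.0251, -0.0151], [-0.0067, -0.012], [0.0203, 0.0089]] 0.0929
side 0.109 86 [[-0.0237, -0.014], [-0.0021, -0.0053], [0.0196, 0.0117]] 0.1136
side 0.165 15 [[-0.0121, -0.0045], [-0.0007, -0.0006], [0.0112, 0.0026]] 0.1667
```

View pics/fin.png

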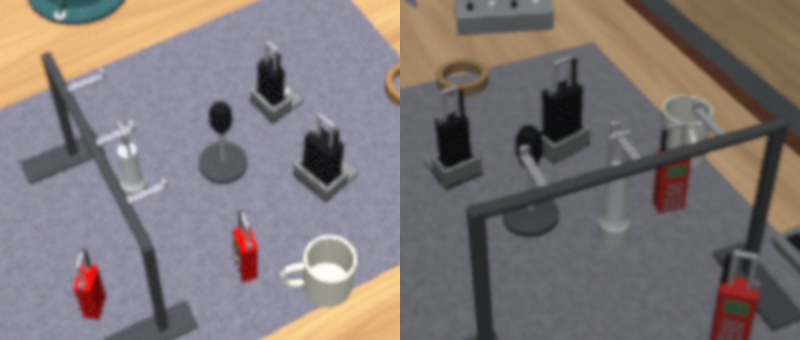

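Both radios stand upright in their cups, at (323,155) and (270,80) in the left half. The torch still hangs at (128,165), and the microphone, mug and tape are where they were.

```bash
python3 -c "
from bench import robot
print(robot.close_job())"
```

```text
the job is handed in; nothing more can be done
None
```

Both radios are standing upright on the pocket floors of their own chargers, the torch still hangs on its hook, and the microphone, mug and tape were not touched; I handed the job in at about 19 s, but the hand-in returned no verdict.

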